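# Gauge how deep a check-valve ball sits on its seat

### The job

The cover is off the ball check valve and we want to know how far its seat has worn. Take the larger of the two steel balls and lower it gently, without dropping it, onto the seat inside the valve; leave the smaller ball and the spray can where they are. Then pick up the dial depth gauge and finish holding it, not letting go: its base flat on the flange, bridging the bore along the flange's long direction, its plunger resting on the very top of the ball, and pressed down lightly with about 10 newtons.

Things in the scene. Friction and masses are not known exactly. Their poses are not given: they have to be found in the camera images.
- valve: ball check valve, cover off, bolted down. Grey flat top flange 190 (x) by 140 (y), face 100 above the bench, bore 108 diameter; four studs 15 diameter, 24 tall, at x +-80, y +-55. In the bore a floor slopes 8 deg (48 above the bench at the wall, 42 in the middle) to the seat, a hole of 28 diameter. Outlet on +x, to 109 from the axis. Origin bottom centre on the bore axis, x along the long side
- valve_mouth (a point): centre of the bore at the level of the flange face; axes as the valve's. The large ball, when seated, has its centre 37.5 below this point and its top 12.5 below
- ball_center (a point): centre of the larger steel ball, 50 diameter, about 0.45 kg, at the start parked on a bearing ring (47 diameter, 14 high) that keeps it from rolling, its centre about 35 above the bench; to be taken across its diameter from above
- small_ball_center (a point): centre of the smaller steel ball, 36 diameter, parked on another bearing ring (52 diameter, 15 high); to be left there
- gauge: dial depth gauge, 0.4 kg, standing on its base on the bench: steel base bar 150 (x) by 20 (y) by 14 high, above it a thin stem and, 38 to 72 above the underside, a square housing 44 by 44 with the dial on top, facing up: grip the housing across its flat sides (they face +-x and +-y). Origin at the centre of the base's flat underside, on the plunger's axis; x along the bar, z up
- gauge_plunger (a joint): how far the gauge's spring plunger sticks out below the base's underside, in m: 0 pushed in flush (as it stands on the bench), 0.022 fully out when lifted; spring force 1.5 N pushed in, 0.9 N out. About 0.012 with the base flat on the flange and the plunger on the seated large ball
- gauge_tip (a point): rounded tip of the plunger, 6 diameter
- spray_can: spray can standing at the back left, 65 diameter, 216 tall, a bystander; origin at the bottom centre
Mind the look-alikes: they are no part of the job. What is shaped like the part that bears ball_center but green is not meant.

How it is judged (in metres and radians):
On the way:
1. the larger ball lies released on the seat in the valve (horizontal distance between ball_center and valve_mouth below 0.004 m and z of ball_center in the frame of valve_mouth below -0.033 m and contact force between the fingers and ball below 0.1 N), for 0.2 s.
At the end, for the whole second after the job is handed in: larger ball seated (within 4 mm of the bore axis), untouched; gauge still gripped, upright within 1.4 deg, base flush on the flange (1.5 mm), along its long direction within 10 deg, pressing it with 5 to 25 N; plunger on the ball within 5 mm of its top, reading 9 to 15 mm; at rest (horizontal distance between ball_center and valve_mouth below 0.004 m and z of ball_center in the frame of valve_mouth below -0.033 m and contact force between the arm and ball below 0.1 N and contact force between the fingers and gauge above 2 N and contact force between gauge and valve between 5 and 25 N and angle between gauge's own z axis and vertical below 0.025 rad and z of gauge in the frame of valve_mouth below 0.0015 m and angle between the x axis of gauge and the x axis of valve, either way round below 0.18 rad and horizontal distance between gauge_tip and ball_center below 0.005 m and contact force between gauge and ball above 0.3 N and value of joint gauge_plunger between 0.009 and 0.015 m and linear speed of gauge below 0.02 m/s); the arm keeps its last pose, push and grip.
It fails at once if the larger ball is dropped into the valve (falls free there at over 0.4 m/s, a drop of about 8 mm) (horizontal distance between ball_center and valve_mouth below 0.06 m and contact force between the fingers and ball below 0.1 N and linear speed of ball above 0.4 m/s).
It fails at once if the smaller ball is moved more than 20 mm (distance of small_ball_center from where it was at the start of the episode above 0.02 m).
It fails at once if the spray can is moved more than 30 mm (distance of spray_can from where it was at the start of the episode above 0.03 m).
It also fails if it takes over 67 s, if anything falls off the work surface, if the arm or the gripper's body presses on something with over 40 N, if the wrist force passes 120 N, or if a joint passes its speed limit or range.

### The arm

A 7-joint arm with a two-finger parallel gripper is mounted at the origin on the work surface; the furniture and walls round the work are solid. World frame = base frame: x ahead of the robot, y to its left, z up, the work surface at z = 0. Lengths are in m, angles in degrees, forces in N, time in s.
With the tool pointing down it reaches from about 0.4 to 0.85 m from the base axis. Payload 4.5 kg.
Tool frame: the origin (TCP) lies at the very end of the fingers, on their centre line; the grasp point (between the pads) lies 19 mm behind it; z points along the fingers, x is the direction in which the jaws open and shut, and the axes are right-handed (so a half turn about z gives the same grasp; the last joint's range is limited). The gripper opens to 85 mm and grips with 20 to 120 N. Pads are 22 mm wide; open, the fingers measure 114 mm over their backs; the gripper's body (76 mm by 85 mm) begins 54 mm behind the grasp point. The pads swing forward as they close: fully open they stand 13 mm farther back than shut.
Start: joints at [-68.881, 39.483, -11.15, 89.685, 9.013, 51.709, -12.324], TCP at [0.205, 0.59, 0.231] pointing down, gripper open.
Joint ranges: [-172.22, 172.22], [-26.19, 119.32], [-84.43, 86.54], [7.71, 146.69], [-57.33, 237.33], [2.42, 119.75], [-152.13, 152.13]. Speed limits (degrees/s): [147.25, 147.25, 180, 180, 180, 180, 180].

### API

Orientations are given as a 3x3 rotation matrix whose columns are the frame's x, y, z axes.
In Python, from plant import robot, solver, sensors, imaging gives the robot as it stands. Calls block until the motion is done:
- robot.goto(position, orientation): joint-space move of the TCP to a pose.
- robot.move_linear(position, speed=0.15, orientation=None, contact_N=None): straight line of the TCP; orientation=None keeps the orientation; speed is the mean speed in m/s. With contact_N (N) it stops when the force on the tool has changed by that much, and returns True; else False.
- robot.move_joints(angles): joint-space move.
- robot.open_gripper() and robot.clamp(): open the fingers fully, or close them until they stop; the grip force is fixed at half the most.
- robot.hold(seconds).
- solver.inverse_kinematics(position, orientation): joint angles nearest the present ones, or None.
- sensors.get_obs(): the state.
- imaging.grab_frame(name): name is "scene" or "top"; returns a dict with "frame" (480x640x3 uint8, red, green, blue), "depth" (480x640 float32, m along the optical axis (not along the pixel's ray), 0 where there is no reading), "K" (3x3 intrinsics, pixels), "rvec" (rotation vector, rad) and "tvec" (3), from world to camera coordinates, as OpenCV has them. Camera axes: x right, y down, z forward; pixel columns grow to the right and rows downward; lengths in m; the calibration is good to about 2 mm. A picture is of the moment at which its call begins.
A pose or a line that the arm cannot do raises robot.PlanningError and nothing moves.
- robot.finish_job(): hands the job in, once; it reports no verdict.
Trained networks look in a picture, given as the dict that the camera call returned (one of the last four; its "shot" number tells which), for a name from the list of things; names that differ only in an ending like _2 or _b are one class to them, and where a whole thing is asked for, a point or a joint stands for the part that bears it (a point fixed in the world has none). Each returns a list of dicts, best first, with "score" (0 to 1); they miss things now and then, are a little off and sometimes report something else, mostly with a low value. They report only what shows in the picture. A call takes as long as a camera call. They do not tell look-alikes from the thing itself.
- imaging.search_frame(thing, picture): "extent" ([left, top, right, bottom] in pixels, round what is visible of it).
- imaging.tip_of(thing, picture): "uv" ([column, row] in pixels: a listed point, or the origin of a listed thing).
The state is a dict: "time": time; "joints": joint angles; "qvel": joint speeds; "joint_efforts": joint torques, N m; "position": TCP position; "tool_rot": TCP orientation; "ft_force": force on the tool from outside, world axes, zero at the start; "ft_torque": the same for the moment, N m; "width": finger opening in m.
Only numpy, scipy, OpenCV 4.12 (cv2) and the standard library are available. Lean on these libraries where they do the work, as an engineer would, in place of code of your own. Each camera call takes 0.05 s, during which the arm holds its last target. There are 200 camera calls.

## Working session

There is one attempt and no reset: what is moved stays moved. The work goes in short steps, each a Python script; the robot and the scene stay as the last script left them, time stands still between calls to the robot, and variables do not carry over. Pictures are saved under pics/ and viewed, about 8 in all and at most 12, crops included, and the job is handed in when it is done.

```bash
mkdir -p pics; cat > h.py <<'E'
import numpy as np, cv2
from plant import robot, solver, sensors, imaging
def pts(p):
    R=cv2.Rodrigues(np.array(p["rvec"],float))[0]; t=np.array(p["tvec"],float).ravel(); K=np.array(p["K"])
    v,u=np.mgrid[:480,:640]; d=p["depth"]
    c=np.stack([(u-K[0,2])/K[0,0]*d,(v-K[1,2])/K[1,1]*d,d],-1)
    return (c-t)@R
def save(p,n,crop=None,s=1):
    f=p["frame"]
    if crop: f=f[crop[1]:crop[3],crop[0]:crop[2]]
    cv2.imwrite("pics/"+n,cv2.resize(f[:,:,::-1],None,fx=s,fy=s,interpolation=cv2.INTER_CUBIC))
def down(a):  # tool x at angle a deg, z down
    a=np.radians(a);c,s=np.cos(a),np.sin(a)
    return np.array([[c,s,0],[s,-c,0],[0,0,-1.]])
E
python3 - <<'E'
from h import *
for n in("scene","top"):
    p=imaging.grab_frame(n); save(p,n+"1.png"); W=pts(p); np.savez(n+"1.npz",W=W,d=p["depth"],f=p["frame"])
    R=cv2.Rodrigues(np.array(p["rvec"],float))[0]; print(n,"cam",-R.T@np.array(p["tvec"]).ravel())
    for t in("valve","ball_center","small_ball_center","gauge","spray_can"):
        for r in imaging.search_frame(t,p)[:4]: print(t,"ext",np.round(r["extent"]),round(r["score"],2))
    for t in("valve_mouth","ball_center","small_ball_center","gauge"):
        for r in imaging.tip_of(t,p)[:4]:
            u,v=np.round(r["uv"]).astype(int); print(t,"uv",u,v,round(r["score"],2),np.round(W[min(v,479),min(u,639)],3))
print(sensors.get_obs())
E
```

```text
scene cam [ 0.01902322 -0.82695441  1.25437664]
valve ext [280. 175. 358. 249.] 0.68
ball_center ext [206. 207. 222. 221.] 0.77
ball_center ext [260. 184. 275. 198.] 0.56
small_ball_center ext [313. 302. 325. 314.] 0.54
gauge ext [346. 344. 392. 397.] 0.92
spray_can ext [319. 124. 342. 184.] 0.82
valve_mouth uv 317 203 0.85 [0.607 0.241 0.045]
ball_center uv 267 192 0.6 [0.501 0.355 0.042]
ball_center uv 215 214 0.6 [0.333 0.352 0.033]
ball_center uv 370 371 0.24 [ 0.448 -0.301  0.054]
small_ball_center uv 319 307 0.72 [ 0.44  -0.075  0.03 ]
small_ball_center uv 318 230 0.23 [0.539 0.112 0.087]
top cam [0.39674707 0.08671395 1.0096984 ]
valve ext [224. 169. 297. 263.] 0.79
valve ext [161. 127. 210. 182.] 0.51
ball_center ext [170. 244. 189. 264.] 0.91
ball_center ext [164. 322. 189. 344.] 0.55
gauge ext [438. 266. 505. 286.] 0.9
spray_can ext [160. 126. 212. 180.] 0.9
valve_mouth uv 259 215 0.64 [0.595 0.204 0.042]
ball_center uv 173 332 0.88 [0.338 0.372 0.053]
ball_center uv 182 256 0.71 [0.499 0.365 0.05 ]
small_ball_center uv 379 285 0.71 [ 0.446 -0.065  0.035]
gauge uv 470 284 0.69 [ 0.45  -0.256  0.064]
{'time': 1.0, 'joints': array([-68.88030215,  39.48004558, -11.15124564,  89.68478642,
         9.01075644,  51.70961406, -12.32456928]), 'qvel': array([-0.01506498, -0.0364913 ,  0.02396107, -0.07628203, -0.09480552,
       -0.05341434, -0.00352122]), 'joint_efforts': array([ 8.31474372e-04, -5.39557064e+01, -1.26659945e+00, -1.58881867e+01,
        1.00662519e-02,  1.44446320e-03, -1.14703221e-05]), 'position': array([0.20533126, 0.59033816, 0.23134575]), 'tool_rot': array([[ 3.28571818e-01,  9.44478989e-01, -1.05985320e-05],
       [ 9.44478982e-01, -3.28571814e-01,  1.26598772e-04],
       [ 1.16087501e-04, -5.16068793e-05, -9.99999992e-01]]), 'ft_force': array([ 0.07023149, -0.31899185, -0.76442474]), 'ft_torque': array([0.02720013, 0.00436824, 0.02565891]), 'width': 0.0853908988027537}
```

```bash
python3 - <<'E'
import cv2,numpy as np
a=cv2.imread("pics/top1.png")
b=cv2.resize(a[110:360,140:540],None,fx=2,fy=2,interpolation=cv2.INTER_CUBIC); cv2.imwrite("pics/top1c.png",b)
s=cv2.imread("pics/scene1.png")
cv2.imwrite("pics/sc1c.png",cv2.resize(s[110:410,180:420],None,fx=2,fy=2,interpolation=cv2.INTER_CUBIC))
E
```

```text
(no output)
```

View pics/top1c.png

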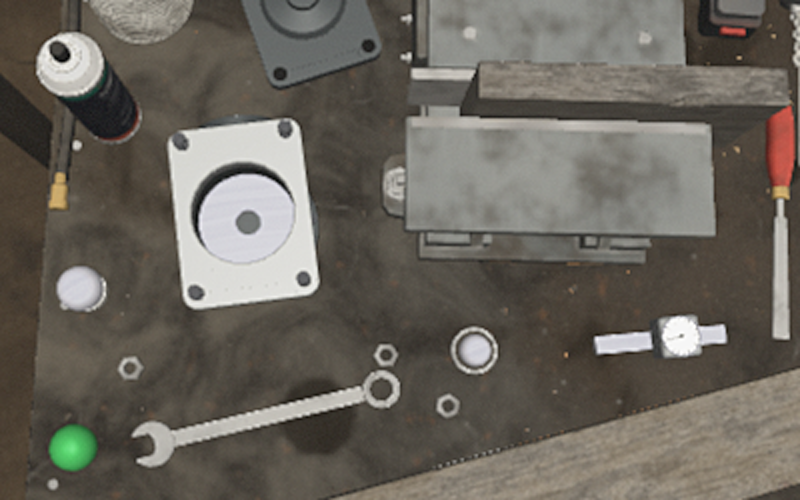

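View pics/sc1c.png

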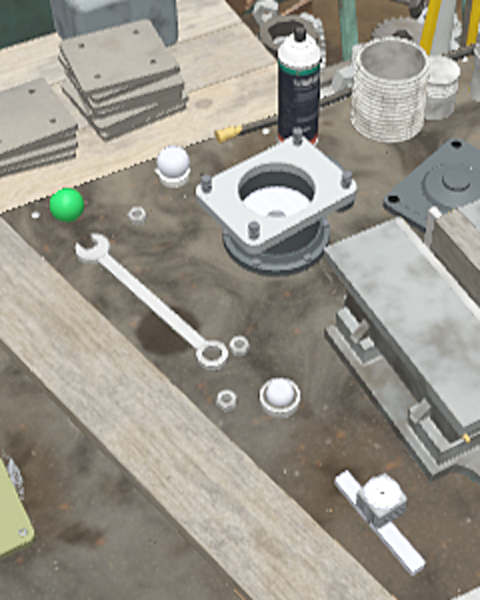

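The larger steel ball is at top px (182,254) and scene px (267,191), on a ring. The green look-alike is at top (175,333), the smaller ball at top (377,285), and the gauge at top (479,279). Next I'll fit geometry to the depth and view one enlarged crop of the candidate.

```bash
cat > fit.py <<'E'
from h import *
from scipy.optimize import least_squares
def sphere(W,c,r0,zmin):
    m=(np.hypot(W[...,0]-c[0],W[...,1]-c[1])<0.035)&(W[...,2]>zmin)&(W[...,2]<.12)
    P=W[m]; 
    s=least_squares(lambda q:np.linalg.norm(P-q[:3],axis=1)-q[3],[*c,.03,r0],loss="soft_l1",f_scale=.002)
    f=least_squares(lambda q:np.linalg.norm(P-q,axis=1)-r0,[*c,.03],loss="soft_l1",f_scale=.002)
    return len(P),np.round(s.x,4),np.round(f.x,4)
def rect(W,c,rad,z0,z1):
    m=(np.hypot(W[...,0]-c[0],W[...,1]-c[1])<rad)&(W[...,2]>z0)&(W[...,2]<z1)
    P=W[m]; b=cv2.minAreaRect(P[:,:2].astype(np.float32)*1000)
    return m,len(P),np.round(P[:,2].mean(),4),b
E
python3 - <<'E'
from fit import *
for n in("scene","top"):
    D=np.load(n+"1.npz");W=D["W"].copy();W[D["d"]==0]=9
    print(n,"big",sphere(W,(.5,.36),.025,.022)); print("small",sphere(W,(.443,-.068),.018,.02))
    m,k,z,b=rect(W,(.6,.222),.15,.09,.108); print("flange",k,z,b)
    mm=m.astype(np.uint8); 
    cs,h=cv2.findContours(mm,cv2.RETR_CCOMP,cv2.CHAIN_APPROX_NONE)
    for c,hh in zip(cs,h[0]):
        if hh[3]>=0 and len(c)>40:
            q=W[c[:,0,1],c[:,0,0]]; q=q[abs(q[:,2]-.1)<.008]
            f=least_squares(lambda p:np.hypot(q[:,0]-p[0],q[:,1]-p[1])-p[2],[.6,.22,.054],loss="soft_l1",f_scale=.002); print("bore",np.round(f.x,4),len(q))
    for nm,zz in(("housing",(.06,.085)),("bar",(.007,.022))):
        m,k,z,b=rect(W,(.452,-.28),.11,*zz); print(nm,k,z,b)
    for x in np.arange(.3,.75,.04):
        print(round(x,2),[ (lambda P: int(1000*P.max()) if P.size else -1)(W[...,2][(abs(W[...,0]-x)<.02)&(abs(W[...,1]-y)<.025)&(W[...,2]<1)]) for y in np.arange(.5,-.46,-.05)])
f=np.load("top1.npz")["f"];f2=np.load("scene1.npz")["f"]
r=lambda f,x,y:cv2.resize(f[y-25:y+25,x-25:x+25,::-1],(300,300),interpolation=2)
cv2.imwrite("pics/cands.png",np.vstack([np.hstack([r(f,182,254),r(f,377,285)]),np.hstack([r(f2,267,191),r(f2,319,307)])]))
E
```

```text
scene big (204, array([0.5048, 0.3723, 0.0302, 0.0233]), array([0.5055, 0.3737, 0.0281]))
small (124, array([ 0.4452, -0.0672,  0.0188,  0.0163]), array([ 0.4454, -0.0668,  0.0163]))
flange 1746 0.0973 ((600.922607421875, 226.01806640625), (247.75079345703125, 213.66883850097656), 9.858080863952637)
bore [0.5799 0.1875 0.054 ] 86
housing 356 0.07 ((461.863525390625, -279.4456481933594), (44.01874542236328, 45.04368591308594), 7.973489284515381)
bar 401 0.0124 ((505.1641540527344, -271.38177490234375), (110.53463745117188, 155.80133056640625), 7.01298189163208)
0.3 [-1, 0, 41, 52, 15, 6, 3, 76, 84, 83, 79, 75, 69, 66, 61, 58, 54, 49, 42, 37]
0.34 [-1, -3, 46, 51, 21, 15, 14, 10, 6, 5, 6, 71, 69, 65, 63, 57, 51, 48, 43, 38]
0.38 [-1, -2, 5, 5, 5, 6, 14, 15, 15, 14, 14, 16, 7, 51, 56, 55, 51, 46, 41, 37]
0.42 [-1, -3, 6, 10, 18, 8, 4, 5, 6, 21, 18, 39, 34, 5, 6, 67, 58, 43, 41, 38]
0.46 [-1, -1, 5, 8, 7, 100, 93, 5, 7, 14, 17, 40, 37, 6, 17, 78, 79, 20, 21, 29]
0.5 [-1, -4, 56, 57, 6, 126, 124, 124, 125, 5, 5, 4, 5, 7, 7, 73, 72, 4, 24, 17]
0.54 [-1, -6, 5, 49, -1, 102, 101, 103, 102, 7
[... 1430 characters left out ...]
, 4, 5, 4, 3, 4, 4, 3, 16, 12, 37, 28, 4, 16, 77, 76, 18, 20, 28]
0.5 [-1, 2, 56, 56, 3, 125, 103, 125, 125, 4, 4, 4, 5, 3, 5, 74, 76, 12, 21, 5]
0.54 [-1, 3, 49, 53, 3, 103, 103, 103, 102, 3, 153, 151, 153, 152, 152, 152, 151, 3, 21, 4]
0.58 [-1, 3, 22, 4, 5, 103, 47, 105, 103, 136, 154, 155, 155, 154, 155, 155, 153, 3, 21, 15]
0.62 [-1, 2, 24, 4, 4, 103, 102, 104, 97, 43, 154, 154, 156, 155, 155, 154, 152, 3, 25, 24]
0.66 [-1, 2, 19, 116, 3, 126, 104, 126, 4, 154, 154, 206, 206, 207, 208, 206, 206, 204, 32, 29]
0.7 [-1, 3, 193, 218, 4, 87, 92, 100, 4, 3, 149, 207, 209, 207, 208, 208, 207, 207, 33, 31]
0.74 [-1, 1, 191, 198, 3, 3, 11, 17, 4, 4, 152, 151, 152, 150, 150, 151, -1, 179, 30, 31]
```

View pics/cands.png

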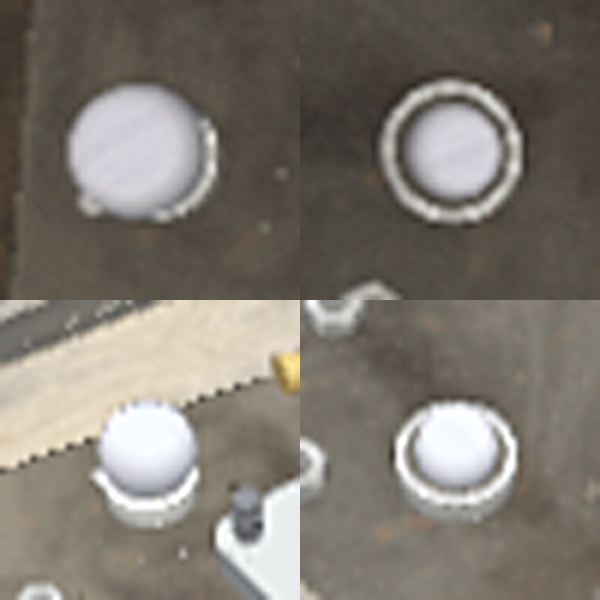

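The crop confirms the larger steel ball, top (182,254) and scene (267,191), overhanging its ring. The other candidate at top (377,285) sits inside a wider ring, so it is the small ball. One concern is that the fully open fingers (114) are wider than the bore (108), so I'll check the interface while refining the poses.

```bash
python3 - <<'E'
from fit import *
th=np.radians(8.8)
for n,c in(("scene",(.580,.187)),("top",(.5823,.1913))):
    D=np.load(n+"1.npz");W=D["W"].copy();W[D["d"]==0]=9
    dx,dy=W[...,0]-c[0],W[...,1]-c[1]; r=np.hypot(dx,dy); a=np.degrees(np.arctan2(dy,dx)-th)%360
    for k in range(0,360,30):
        m=(r<.1)&(abs((a-k+180)%360-180)<12)&(W[...,2]>.055)&(W[...,2]<.092)
        if m.sum()>5: print(n,k,m.sum(),np.round(np.percentile(r[m],[10,50,90]),3))
X=[.5075,.3777]
robot.goto([*X,.16],down(8.8)); print(sensors.get_obs()["time"])
print(robot.move_linear([*X,.021],speed=.1,contact_N=12)); print(sensors.get_obs()["position"])
robot.clamp(); o=sensors.get_obs(); print(o["width"],o["position"],o["ft_force"])
robot.move_linear([*X,.16],speed=.12); o=sensors.get_obs(); print(o["width"],o["ft_force"],o["time"],o["joints"])
p=imaging.grab_frame("top"); save(p,"grasp.png",(130,130,330,300),3)
E
```

```text
scene 0 51 [0.054 0.056 0.058]
scene 30 71 [0.055 0.058 0.061]
scene 60 80 [0.054 0.058 0.062]
scene 90 62 [0.054 0.057 0.06 ]
scene 120 29 [0.053 0.055 0.057]
scene 150 6 [0.078 0.096 0.099]
scene 180 22 [0.09  0.093 0.094]
scene 210 9 [0.086 0.097 0.1  ]
scene 240 39 [0.06  0.075 0.083]
scene 270 51 [0.058 0.065 0.068]
scene 300 40 [0.061 0.077 0.089]
scene 330 8 [0.053 0.054 0.084]
top 0 52 [0.054 0.055 0.055]
top 30 50 [0.054 0.055 0.056]
top 60 41 [0.054 0.055 0.055]
top 90 21 [0.054 0.054 0.055]
top 180 9 [0.094 0.094 0.095]
top 300 16 [0.053 0.054 0.054]
top 330 34 [0.054 0.054 0.055]
2.4083
False
[0.50797282 0.37803656 0.02170006]
0.04771750162648441 [0.50609814 0.3776581  0.02185063] [-3.71063502 -1.98712602  6.98950215]
0.04691914312788539 [-0.16435179 -0.0430424  -2.51453244] 5.6917 [-41.97773311  44.90788263   2.09324795  92.58952383  -2.18718749
  42.65299723 -30.0781393 ]
```

View pics/grasp.png

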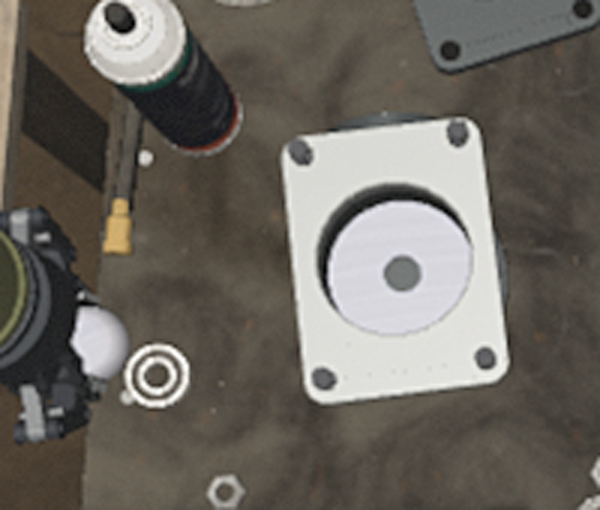

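The ball was lifted clear of its ring and is held at crop (98,342). The reported width of 46.9 is under 50, so I'll measure where the ball sits in the hand before placing it.

```bash
python3 - <<'E'
from fit import *
o=sensors.get_obs();print(o["position"],o["width"],o["ft_force"],o["time"])
for n in("scene","top"):
    p=imaging.grab_frame(n);W=pts(p);W[p["depth"]==0]=9
    f=p["frame"].astype(int)
    m=(np.linalg.norm(W-[.506,.378,.18],axis=-1)<.055)&(f.min(-1)>130)&(f.max(-1)-f.min(-1)<40)
    k,l,st,_=cv2.connectedComponentsWithStats(m.astype(np.uint8)); i=1+st[1:,4].argmax(); P=W[l==i]
    q=least_squares(lambda q:np.linalg.norm(P-q,axis=1)-.025,[.507,.378,.175],loss="soft_l1",f_scale=.002);print(n,len(P),np.round(q.x,4),np.abs(q.fun).mean(),st[i])
    if n=="scene": save(p,"gs.png",(220,120,340,220),5)
E
```

```text
[0.50693708 0.37729653 0.1590298 ] 0.04690575038726006 [ 0.04916357 -0.06060276 -3.83718177] 5.7417
scene 225 [0.5045 0.3731 0.1661] 0.002810304871056252 [256 147  16  18 225]
top 305 [0.5081 0.3761 0.1665] 0.001114902570115295 [154 232  18  24 305]
```

View pics/gs.png

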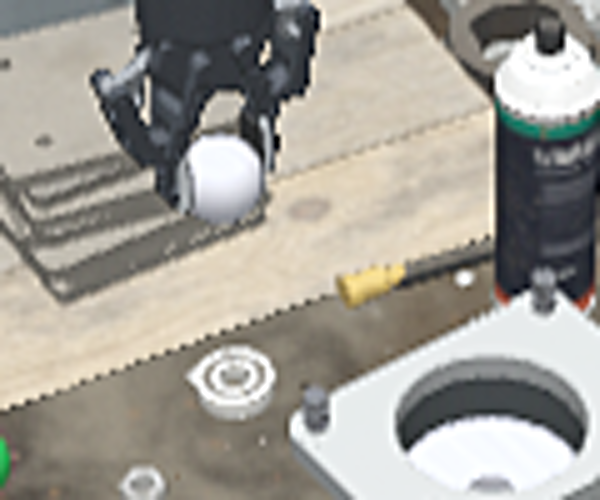

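The ball is held across its diameter at scene crop (222,175), with its centre about 10 above the TCP and laterally on the tool axis. The hand also gives me the camera biases, so the corrected valve centre is (0.5817, 0.1916). Lowering it now.

```bash
python3 - <<'E'
from fit import *
V=[.5817,.1916]
robot.move_linear([.5075,.3777,.19],speed=.15); robot.move_linear([*V,.19],speed=.15)
robot.move_linear([*V,.075],speed=.08); robot.hold(.3)
f0=sensors.get_obs()["ft_force"]
c=robot.move_linear([*V,.044],speed=.015,contact_N=4); o=sensors.get_obs(); print(c,o["position"],f0,o["ft_force"],o["width"],o["time"])
E
```

```text
True [0.58166371 0.19198311 0.05506956] [-0.13989798  0.20025703 -5.08941226] [0.59200724 0.72929322 5.02542612] 0.047110860595295796 10.85
```

```bash
python3 - <<'E'
from fit import *
robot.open_gripper(); o=sensors.get_obs(); print(o["position"],o["ft_force"],o["width"],o["time"])
V=o["position"][:2]
print(robot.move_linear([*V,.12],speed=.04,contact_N=50)); o=sensors.get_obs(); print(o["position"],o["ft_force"],o["width"],o["time"])
robot.move_linear([*V,.28],speed=.2)
robot.goto([.463,-.2775,.25],down(96.5)); o=sensors.get_obs(); print(o["position"],o["ft_force"],o["width"],o["time"],o["joints"])
for n in("scene","top"):
    p=imaging.grab_frame(n);W=pts(p);W[p["depth"]==0]=9
    m=(np.hypot(W[...,0]-.581,W[...,1]-.19)<.035)&(W[...,2]>.06)&(W[...,2]<.1);P=W[m]
    q=least_squares(lambda q:np.linalg.norm(P-q,axis=1)-.025,[.581,.19,.06],loss="soft_l1",f_scale=.002);print(n,len(P),np.round(q.x,4))
    save(p,n+"_placed.png",(220,160,320,260) if n=="top" else (260,160,360,260),4)
a=cv2.imread("pics/top_placed.png");b=cv2.imread("pics/scene_placed.png");cv2.imwrite("pics/placed.png",np.hstack([a,b]))
E
```

```text
[0.58239204 0.19157514 0.05353893] [ 5.09843433  1.2755733  -5.83635791] 0.08113113661085056 11.2667
True
[0.58239835 0.19154234 0.05347109] [-0.34655311  0.17235818  1.67262763] 0.08112233986341784 11.7167
[ 0.4636509  -0.27660107  0.24994071] [-0.1111377   0.06853869  0.00837267] 0.08505248579457565 14.7833 [ 41.34918015  32.9938296  -24.95542496 102.74492772  17.89870592
  48.17665595 104.4345674 ]
scene 193 [0.5814 0.1898 0.0592]
top 410 [0.5833 0.1921 0.0613]
```

View pics/placed.png

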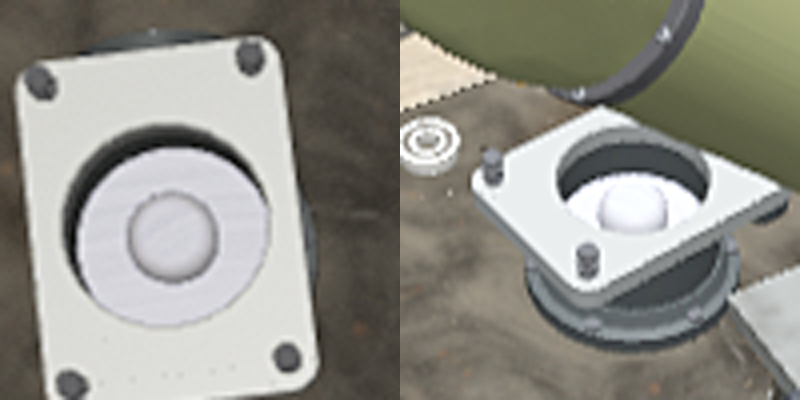

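The ball is on the seat: in the left crop it is concentric with the floor ring at (172,237), and both depth fits agree within bias. Opening against the bore walls also centred the hand at x 0.5824. Next is the gauge, with the jaws along the bar because the beam and fixture leave no room across it.

```bash
python3 - <<'E'
from fit import *
G=[.4638,-.2748]
robot.move_linear([*G,.12],speed=.2,orientation=down(96.5))
print(robot.move_linear([*G,.032],speed=.08,contact_N=12)); o=sensors.get_obs(); print(o["position"],o["ft_force"])
robot.clamp(); o=sensors.get_obs(); print(o["width"],o["position"],o["ft_force"])
robot.hold(.2); g=sensors.get_obs()["position"]
robot.move_linear([*g[:2],.25],speed=.15); o=sensors.get_obs(); print(o["width"],o["ft_force"],o["time"],"grip z",g)
A=8.8
robot.goto([.5823,.1923,.25],down(A)); robot.move_linear([.5823,.1923,.1+g[2]+.045],speed=.1); robot.hold(.3)
o=sensors.get_obs(); print(o["position"],o["ft_force"],o["width"],o["time"],o["joints"])
for n in("scene","top"):
    p=imaging.grab_frame(n);W=pts(p);W[p["depth"]==0]=9;np.savez(n+"2.npz",W=W,f=p["frame"])
    save(p,n+"2.png",(190,140,330,280) if n=="top" else (250,130,390,270),4)
a=cv2.imread("pics/top2.png");b=cv2.imread("pics/scene2.png");cv2.imwrite("pics/hover.png",cv2.resize(np.hstack([a,b]),(800,400)))
E
```

```text
False
[ 0.46413239 -0.2749813   0.03245251] [-0.22860697 -0.3263058   0.90082469]
0.04393561747597782 [ 0.46424722 -0.27529982  0.03250908] [-0.07291839 -1.97919765  4.63982589]
0.04346043284124201 [ 0.25457903 -0.56584533 -4.3662028 ] 19.2 grip z [ 0.46428509 -0.27531741  0.03252017]
[0.58254827 0.19242677 0.17802039] [-0.23256647 -0.12364717 -4.49401382] 0.043383955807446396 22.1333 [-23.70582445  42.14339657   1.99986163  95.28181387  -1.98530566
  42.55575574 -11.96002771]
```

View pics/hover.png

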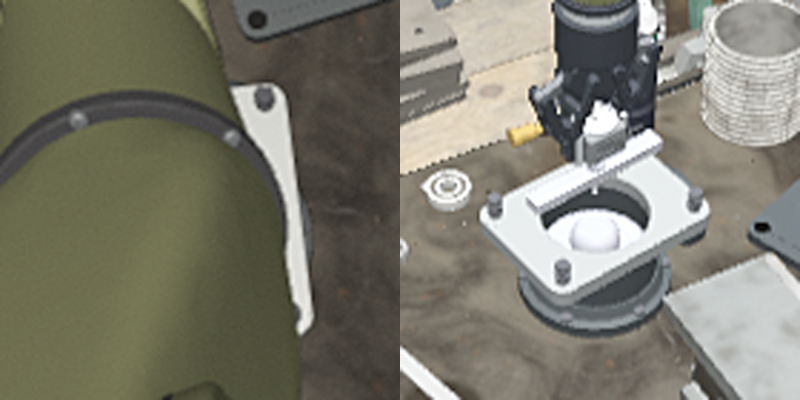

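The gauge is held level above the flange in the scene crop, with its bar running along the flange from (540,205) to (650,150) and the ball below at (595,235). I'll measure the bar against the ball in this same camera, since the arm blocks the top view.

```bash
python3 - <<'E'
from fit import *
W=np.load("scene2.npz")["W"]; th=np.radians(8.8); u=np.array([np.cos(th),np.sin(th)]); v=np.array([-u[1],u[0]])
d=W[...,:2]-[.5814,.1898]; a=d@u; b=d@v
m=(abs(a)<.1)&(abs(b)<.03)&(W[...,2]>.14)&(W[...,2]<.168)
k,l,st,_=cv2.connectedComponentsWithStats(m.astype(np.uint8));i=1+st[1:,4].argmax();m=l==i
print(st[i]); P=W[m];aa,bb=a[m],b[m]
print("a range",np.percentile(aa,[0,1,99,100]),"b",np.percentile(bb,[1,99]))
T=P[:,2]>.1515
print("top rect",cv2.minAreaRect(P[T][:,:2].astype(np.float32)*1000),T.sum())
B=P[:,2]
for lo in np.arange(-.08,.08,.02):
    s=(aa>=lo)&(aa<lo+.02)
    if s.sum()>4: t=s&(P[:,2]>.152); print(round(lo,2),s.sum(),"zmax",np.round(np.percentile(P[s,2],95),4),"b top",np.round([bb[t].min(),bb[t].max(),bb[t].mean()],4) if t.any() else "")
E
```

```text
[294 176  48  30 387]
a range [-0.07649969 -0.07454914  0.07351448  0.0772887 ] b [-0.01277732  0.01134469]
top rect ((581.8829956054688, 189.32754516601562), (153.78797912597656, 25.67805290222168), 8.651569366455078) 300
-0.08 53 zmax 0.1586 b top [-0.0117  0.0113 -0.0003]
-0.06 60 zmax 0.1597 b top [-0.0132  0.0092 -0.0018]
-0.04 55 zmax 0.1602 b top [-0.0131  0.0124 -0.0019]
-0.02 53 zmax 0.1616 b top [-0.0114  0.0101 -0.0026]
0.0 37 zmax 0.1633 b top [-0.0112  0.0021 -0.0066]
0.02 38 zmax 0.1607 b top [-0.0096  0.0021 -0.0049]
0.04 51 zmax 0.1597 b top [-0.0135  0.0119 -0.0013]
0.06 40 zmax 0.16 b top [-0.0115  0.0108 -0.0021]
```

The bar is centred on the ball within about 1 mm, at a yaw of 8.65° and level. Lowering slowly, then trimming the push.

```bash
python3 - <<'E'
from fit import *
o=sensors.get_obs(); x,y=.5823,.1926
robot.move_linear([x,y,.146],speed=.05); robot.hold(.4)
f0=np.mean([ (robot.hold(.05),sensors.get_obs()["ft_force"])[1] for _ in range(5)],0); print("f0",f0,sensors.get_obs()["position"])
c=robot.move_linear([x,y,.128],speed=.008,contact_N=6); robot.hold(.3); o=sensors.get_obs(); print(c,o["position"],o["ft_force"]-f0,o["ft_torque"])
z=o["position"][2]
for i in range(12):
    d=np.mean([(robot.hold(.04),sensors.get_obs()["ft_force"])[1] for _ in range(5)],0)-f0
    print(i,round(z,5),np.round(d,2),round(sensors.get_obs()["position"][2],5))
    if 9.5<d[2]<13.5: break
    z-=np.clip((11.5-d[2])*5e-5,-.0004,.0004); robot.move_linear([x,y,z],speed=.01); robot.hold(.15)
o=sensors.get_obs(); print(o["width"],o["time"],o["ft_torque"],o["tool_rot"])
E
```

```text
f0 [-0.26528289  0.03494513 -4.364407  ] [0.58228296 0.192569   0.14598874]
True [0.58237288 0.19259504 0.13255775] [ 0.55247353  0.21013155 10.52827899] [-0.06414584  0.02182359 -0.01082608]
0 0.13256 [ 0.08 -0.07 10.53] 0.13256
0.04332342474470017 25.7167 [-0.05415504  0.05639664 -0.01779575] [[ 9.88244034e-01  1.52884693e-01  2.76097232e-05]
 [ 1.52884693e-01 -9.88244034e-01  1.61749699e-05]
 [ 2.97580495e-05 -1.17637134e-05 -9.99999999e-01]]
```

Contact came at TCP z 0.1326, which is exactly flange height plus grip height. The total push is 10.5 N, of which about 9.3 N is on the flange. One last look before handing in.

```bash
python3 - <<'E'
from fit import *
p=imaging.grab_frame("scene"); W=pts(p); save(p,"final.png",(250,130,390,270),4)
th=np.radians(8.8); u=np.array([np.cos(th),np.sin(th)]); v=np.array([-u[1],u[0]])
d=W[...,:2]-[.5814,.1898]; a=d@u; b=d@v
m=(abs(a)<.09)&(abs(b)<.02)&(W[...,2]>.105)&(W[...,2]<.125)
print(m.sum(),np.percentile(a[m],[1,99]),np.percentile(b[m],[2,98]))
for s in(-1,1): q=m&(a*s>.045); print(s,np.percentile(W[q][:,2],90))
print(sensors.get_obs()["ft_force"])
E
```

```text
296 [-0.07551549  0.073129  ] [-0.01162     0.01063746]
-1 0.11472948720714662
1 0.11383416840311966
[-0.2360288   0.56622771  6.30526737]
```

View pics/final.png

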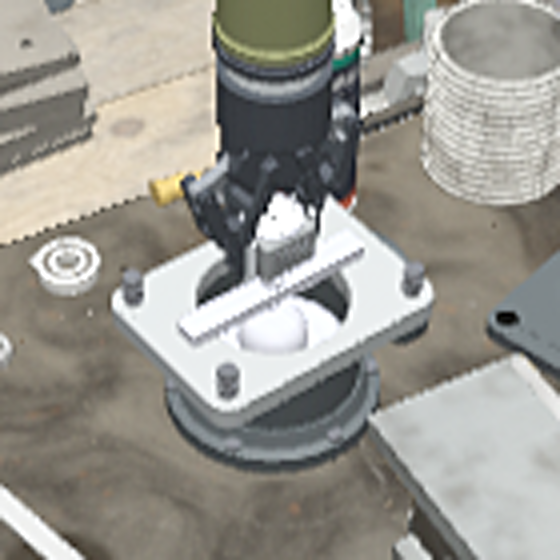

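The bar lies flat across the bore from (185,330) to (360,250), centred on the ball at (273,325). Handing in.

```bash
python3 -c "
from h import *
robot.finish_job(); o=sensors.get_obs(); print(o['time'],o['ft_force'],o['position'],o['width'])"
```

```text
the job is handed in; nothing more can be done
the job is handed in; nothing more can be done
```

I lowered the larger steel ball onto the seat and released it there. I then picked up the dial gauge and handed the job in at about 26 s, still holding it on the flange. The small ball and the spray can were never approached.

**Last checks, just before hand-in:**
- **Position:** the bar is centred on the ball within about 1–1.5 mm. Its yaw was measured at 8.65° while hovering, against 8.8° for the valve.
- **Flush and upright:** both bar ends read 0.114–0.115 m, as they should for a 14 mm bar on the 100 mm flange, and the tool is vertical. The TCP height also matches flange plus grip height.
- **Push:** 10.5 N in total. I estimate about 9.3 N of that is on the flange, with the rest being the plunger spring.

**Disagreements and gaps:**
- **Camera offset:** the two cameras differed by 2–4 mm. I corrected this using the known hand position and by comparing positions within one camera.
- **Ball grip width:** the fingers read 47 mm on the 50 mm ball, but the ball was held centred.
- **Contact in the bore:** the open fingers are wider than the bore, so they touched its walls as they released the ball. The side force was about 5 N after the release.
- **Not measured:** I did not read the plunger extension or the ball contact directly. I inferred them from the geometry and the force. The retreat out of the bore also stopped once on its contact threshold before it continued. I did not trace why, and the ball was seen seated afterwards.

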